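# Seat the printing block and press the lock lever inside the press guard

### The job

Lock up the printing block on the little proofing press: push the wooden block along between its guide rails until it sits flush against the stop bar, then reach down through the window in the guard and press the lever with the flat paddle end all the way down, so that it stays down. Do not touch the guard, do not lift the block, and leave the ball-ended lever and everything else on the press and table where it is; finish clear of everything.

Things in the scene. Friction and masses are not known exactly. Their poses are not given: they have to be found in the camera images.
- press: Steel proofing press, fixed to the table. Origin on the table top near the middle of its base; z up, x from the block end to the roller, away from the robot give or take its yaw. Bed plate x -210 to 200, y -170 to 170 mm, top 30 mm above the origin. On it two guide rails along x at y -50 and 50 mm, each 12 mm wide and high, 88 mm clear between them, x -190 to -30 mm.
- stop (a point): On the press: middle of the stop bar's face that the block comes to rest against, at bed level (press x = -30, y = 0, z = 30 mm). The bar is 100 mm long, 18 mm high, across the far ends of the rails.
- roller (a point): Middle of the press roller, 66 mm in diameter (press x 165, z 69 mm), between two cheeks 115 mm tall; above the cheeks, at press y -150 and 150 mm, two screws rise to 170 mm above the table.
- guard: Grey sheet-metal cover on the press, not to be touched. Origin and axes as press. Outside x -18 to 130, y -105 to 105 mm, flat top 105 mm above the table, 3 mm sheet, front wall at x = -18 mm and side walls reaching down to the bed. Two windows in the top, a 20 mm wide bar between them; one lever under each, and which lever is under which window changes.
- window_left (a point): Centre of the guard's window on the +y side, in the guard's top face (press x 38, y 50, z 105 mm). The opening is 83 mm along press x and 80 mm along press y.
- window_right (a point): Centre of the guard's window on the -y side, in the guard's top face (press x 38, y -50, z 105 mm). The same size.
- block: Wooden printing block 70 (x) x 80 (y) x 24 (z) mm, 0.17 to 0.35 kg, loose on the press bed between the rails, 4 mm play each side. Origin: centre of its underside. Starts 30 to 75 mm short of the stop; against the stop its origin is at x = -65, y = 0, z = 30 mm in the frame of press. A push of 1 to 5 N slides it.
- paddle_lever (a joint): Angle of the lever with the flat paddle end: 0 = fully up, 0.5 rad = fully down on its stop. It starts between 0 and 0.08. Stiff with friction: it takes about 4 N (more if moved fast) at the paddle to move it down and it stays where it is left, with no spring.
- paddle_pad (a point): Centre of the paddle's upper face, where to press. The paddle is a steel plate 30 (press x) x 40 (press y) x 6 mm, near the middle of its window (press x about 40 mm), 88 mm above the table when up, 58 mm when down. The lever's hinge is at press x 100, z 70 mm, 60 mm from the paddle; the paddle slopes 0.25 rad, and goes practically straight down.
- ball_lever (a joint): Angle of the other lever, with a round ball end, under the other window; same values. It starts between 0 and 0.08. Leave it alone.
- ball_end (a point): Centre of the 22 mm ball on the end of the ball lever.
- ink_jar: small closed jar, 40 mm diameter, 45 mm tall, standing on the press bed beside a guide rail; origin under its centre. Leave it alone.
- weight: brass knob-topped weight, 36 mm diameter, 38 mm tall, standing on the press bed beside the other guide rail; origin under its centre. Leave it alone.
- brayer: hand ink roller, about 190 mm long, 32 mm tall, lying on the table; origin under the middle of its 90 mm long rubber roll, handle towards its -x. Leave it alone.
- bowl: white plastic mixing bowl, 130 mm diameter, 75 mm tall, on the table; origin under its centre. Leave it alone.
- palette_knife: flat palette knife about 250 mm long lying on the table, under 30 mm tall; origin under it, length along its x. Leave it alone.
- clamp: small steel C-clamp lying on the table, about 57 x 140 mm, 14 mm tall; origin under the middle of its back. Leave it alone.
There are look-alikes about, which are no part of the job. What is shaped like the block but yellow is not meant.

How it is judged:
By the outcome, as a careful person would: the job done as asked, in the order asked, and still so for the second after the job is handed in, with the robot touching nothing.
It also fails if it takes over 45 s, if anything falls off the work surface, if the arm or the gripper's body presses on something with over 40 N, if the wrist force passes 120 N, or if a joint passes its speed limit or range.

### The arm

A 6-joint arm with a two-finger parallel gripper is mounted at the origin on the work surface. World frame = base frame: x ahead of the robot, y to its left, z up, the work surface at z = 0. Lengths are in m, angles in degrees, forces in N, time in s.
With the tool pointing down it reaches from about 0.325 to 0.85 m from the base axis. Payload 15.5 kg.
Tool frame: the origin (TCP) lies at the very end of the fingers, on their centre line; the grasp point (between the pads) lies arm.grip_depth behind it (arm.grip_depth is the distance from the TCP to the grasp point, in m); z points along the fingers, y is the direction in which the jaws open and shut (so a half turn about z gives the same grasp; the last joint's range is limited). The gripper opens to 91 mm and grips with 3 to 60 N. Pads are 32 mm wide; open, the fingers measure 118 mm over their backs; the gripper's body (76 mm by 178 mm) begins 60 mm behind the grasp point.
Start: joints at [-69.414, 28.281, 77.091, -0, 74.628, -5.472], TCP at [0.275, -0.561, 0.214] pointing down, gripper open.
Joint ranges: [-166.48, 166.48], [-47.26, 123.95], [12.59, 153.08], [-70.14, 250.14], [6.76, 159.57], [-176.63, 176.63]. Speed limits (degrees/s): [108.29, 108.29, 147.25, 172.46, 172.46, 172.46].

### API

Orientations are given as a 3x3 rotation matrix whose columns are the frame's x, y, z axes.
In Python, from rig import arm gives the robot as it stands. Calls block until the motion is done:
- arm.move_to(position, orientation): joint-space move of the TCP to a pose.
- arm.move_l(position, orientation=None, feed=0.15): straight line of the TCP; orientation=None keeps the orientation; feed is the mean speed in m/s.
- arm.move_joints(angles): joint-space move.
- arm.grip(opening): finger opening in m; the grip force is fixed at half the most; returns when the fingers have stopped.
- arm.sleep(seconds).
- arm.solve_ik(position, orientation): joint angles nearest the present ones, or None.
- arm.snapshot(name): name is "side" or "top"; returns the picture (420x560x3 uint8, red, green, blue); there is no depth.
- arm.get_calibration(name): a dict with "intrinsics" (3x3 intrinsics, pixels), "cam_to_world" (4x4, takes a point from camera to world coordinates). Camera axes: x right, y down, z forward; pixel columns grow to the right and rows downward; lengths in m; the calibration is good to about 2 mm. A picture is of the moment at which its call begins. get_calibration takes no time and is no camera call.
A pose or a line that the arm cannot do raises arm.Unreachable and nothing moves.
- arm.sign_off(): hands the job in, once; it reports no verdict.
Readings, each from a call of its own:
- arm.current_t(): time.
- arm.current_joint_positions(): joint angles.
- arm.current_dq(): joint speeds.
- arm.current_tau(): joint torques, N m.
- arm.current_ee_pos(): TCP position.
- arm.current_tool_rot(): TCP orientation.
- arm.current_force(): force on the tool from outside, world axes, zero at the start.
- arm.current_torque(): the same for the moment, N m.
- arm.current_width(): finger opening in m.
Only numpy, scipy, OpenCV 4.12 (cv2) and the standard library are available. Lean on these libraries where they do the work, as an engineer would, in place of code of your own. Each camera call takes 0.05 s, during which the arm holds its last target.

## Working session

There is one attempt and no reset: what is moved stays moved. The work goes in short steps, each a Python script; the robot and the scene stay as the last script left them, time stands still between calls to the robot, and variables do not carry over. Pictures are saved under pics/ and viewed, and the job is handed in when it is done.

```bash
mkdir -p pics; ls; python3 - <<'E'
from rig import arm
import cv2
for n in("side","top"):
    im=arm.snapshot(n); cv2.imwrite(f"pics/{n}0.png",im[:,:,::-1])
    c=arm.get_calibration(n); print(c)
print(arm.grip_depth,arm.current_t(),arm.current_tool_rot(),arm.current_width())
E
```

```text
pics
{'intrinsics': array([[494.89517539,   0.        , 277.38370968],
       [  0.        , 494.89517539, 210.60755921],
       [  0.        ,   0.        ,   1.        ]]), 'cam_to_world': array([[-0.94275635, -0.20252369,  0.26494266,  0.22353198],
       [-0.33340133,  0.58990467, -0.73542915,  1.03001419],
       [-0.00734909, -0.78166274, -0.62365804,  0.9501002 ],
       [ 0.        ,  0.        ,  0.        ,  1.        ]])}
{'intrinsics': array([[516.24500029,   0.        , 273.06219442],
       [  0.        , 516.24500029, 206.88987996],
       [  0.        ,   0.        ,   1.        ]]), 'cam_to_world': array([[ 7.45455030e-03, -9.82784371e-01,  1.84605822e-01,
         3.59751835e-01],
       [-9.99972197e-01, -7.29147988e-03,  1.56219651e-03,
         8.24184652e-04],
       [-1.89252681e-04, -1.84612335e-01, -9.82811401e-01,
         1.35705005e+00],
       [ 0.00000000e+00,  0.00000000e+00,  0.00000000e+00,
         1.00000000e+00]])}
0.0188 0.1 [[ 8.98348255e-01  4.39283817e-01 -3.75940499e-04]
 [ 4.39283955e-01 -8.98347607e-01  1.08804161e-03]
 [ 1.40233822e-04 -1.14258491e-03 -9.99999337e-01]] 0.09149248377585782
```

View pics/side0.png

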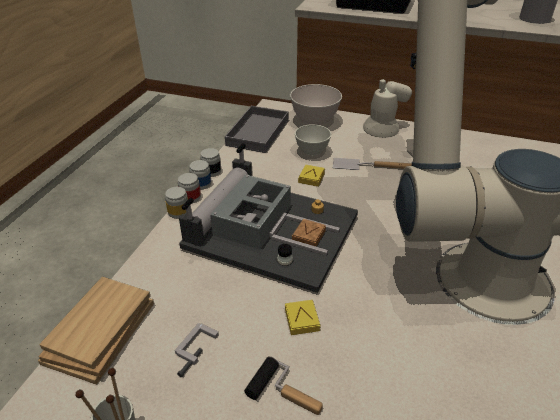

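View pics/top0.png

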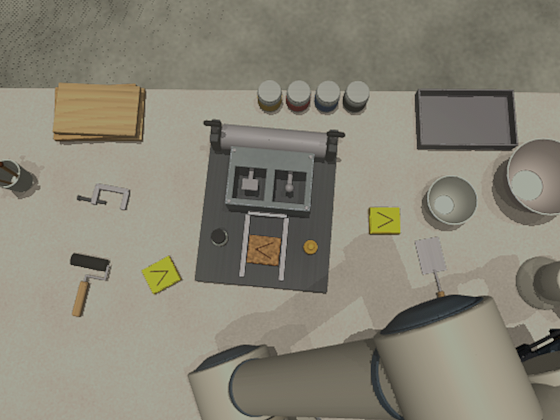

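The paddle appears to be under the left (+y) window at about (250,184) in the top view, with the ball on the right at (289,186). The orange block is at (264,250). I'll enlarge both views to get precise points.

```bash
python3 - <<'E'
import cv2
a=cv2.imread("pics/top0.png")[110:300,190:350]; cv2.imwrite("pics/topc.png",cv2.convertScaleAbs(cv2.resize(a,None,fx=3.15,fy=3.15,interpolation=cv2.INTER_CUBIC),alpha=1.7,beta=15))
a=cv2.imread("pics/side0.png")[140:290,160:360]; cv2.imwrite("pics/sidec.png",cv2.convertScaleAbs(cv2.resize(a,None,fx=4,fy=4,interpolation=cv2.INTER_CUBIC),alpha=1.5,beta=10))
E
```

```text
(no output)
```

View pics/topc.png

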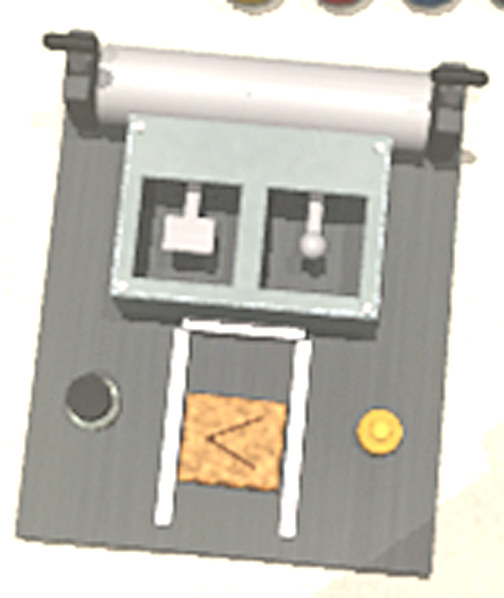

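View pics/sidec.png

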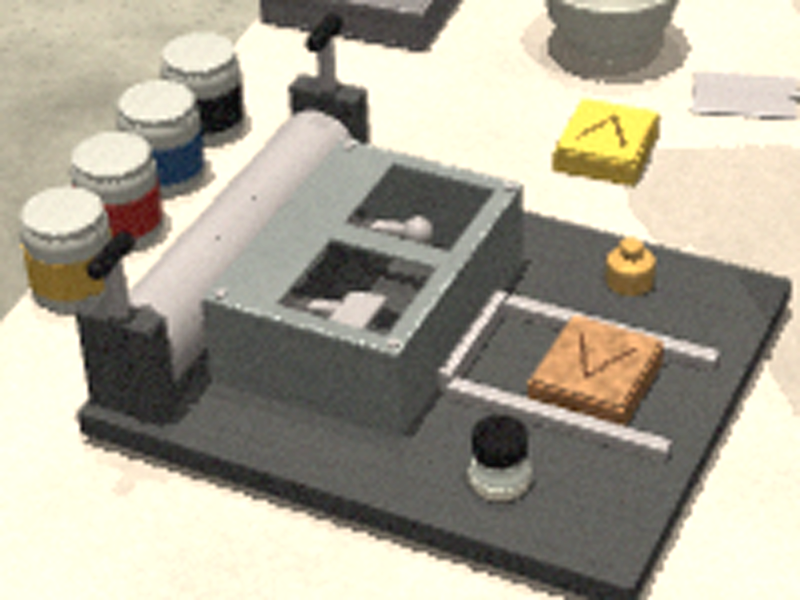

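```bash
cat > h.py <<'E'
import numpy as np, cv2, json
from rig import arm
from scipy.optimize import least_squares
def proj(n,P):
    c=arm.get_calibration(n); T=np.linalg.inv(c["cam_to_world"]); P=np.atleast_2d(P)
    q=P@T[:3,:3].T+T[:3,3]; q=q@c["intrinsics"].T; return q[:,:2]/q[:,2:]
def ray(n,uv,z):
    c=arm.get_calibration(n); T=c["cam_to_world"]; d=T[:3,:3]@np.linalg.inv(c["intrinsics"])@np.array([uv[0],uv[1],1.])
    o=T[:3,3]; return o+d*(z-o[2])/d[2]
def p2w(p,P):
    c,s=np.cos(p[2]),np.sin(p[2]); P=np.atleast_2d(P)/1000.
    return P@np.array([[c,-s,0],[s,c,0],[0,0,1]]).T+[p[0],p[1],0]
E
cat > fit.py <<'E'
from h import *
top={(-18,105,105):(113,297),(-18,-105,105):(380,310),(130,105,105):(130,115),(130,-105,105):(392,140),(-210,170,30):(17,538),(-210,-170,30):(430,577),(-190,50,42):(163,524),(-190,-50,42):(288,537)}
side={(-18,105,105):(393,352),(-18,-105,105):(521,185),(130,105,105):(205,295),(-210,170,32-2):(637,583),(-210,-170,30):(790,285)}
T=np.array(list(top)),np.array(list(top.values()))/3.15+[190,110]-.35
S=np.array(list(side)),np.array(list(side.values()))/4+[160,140]-.37
def fit(L): 
    f=lambda p:np.concatenate([(proj(n,p2w(p,A))-B).ravel() for n,(A,B) in L])
    r=least_squares(f,[.6,.05,0],loss='soft_l1'); return r.x,f(r.x).reshape(-1,2).round(1)
for L in ([("top",T)],[("side",S)],[("top",T),("side",S)]):
    p,r=fit(L); print(p[:2].round(4),np.degrees(p[2]).round(2)); print(r.tolist())
json.dump(list(p),open("press.json","w"))
# block: top-face corners in top pic
im=cv2.imread("pics/top0.png"); hsv=cv2.cvtColor(im,cv2.COLOR_BGR2HSV)
m=cv2.inRange(hsv,(4,90,60),(18,255,255)); m[:225]=0;m[275:]=0;m[:,:240]=0;m[:,290:]=0
m=cv2.morphologyEx(m,cv2.MORPH_CLOSE,np.ones((5,5)))
ct=max(cv2.findContours(m,0,1)[0],key=cv2.contourArea); r=cv2.minAreaRect(ct); print(r)
def w2p(w):
    c,s=np.cos(p[2]),np.sin(p[2]); d=np.array(w)[:2]-p[:2]; return np.array([c*d[0]+s*d[1],-s*d[0]+c*d[1]])*1000
for q in cv2.boxPoints(r): print("blk",w2p(ray("top",q,.054)).round(1))
for nm,q in dict(jar=(92/3.15+190,397/3.15+110),weight=(380/3.15+190,430/3.15+110)).items(): print(nm,w2p(ray("top",q,.07)).round(1))
for q in [(163,213),(214,213),(164,251),(215,252)]: print("pad",w2p(ray("top",np.array(q)/3.15+[190,110],.088)).round(1))
print("ball",w2p(ray("top",np.array((313,245))/3.15+[190,110],.088)).round(1))
E
python3 fit.py
```

```text
[0.6122 0.0155] -4.72
[[-0.5, -0.6], [-0.5, 2.8], [0.4, -0.1], [0.2, -0.9], [-0.8, -0.0], [1.3, -0.2], [0.3, 0.6], [-0.0, 0.0]]
[0.6135 0.0114] -4.44
[[1.2, 0.2], [0.2, -0.9], [-0.8, 0.4], [-0.8, 0.7], [0.4, -2.3]]
[0.6124 0.015 ] -4.69
[[-0.3, -0.6], [-0.3, 2.7], [0.5, -0.2], [0.3, -1.0], [-0.5, -0.0], [1.5, -0.3], [0.5, 0.5], [0.2, -0.0], [1.0, 1.1], [0.3, -0.1], [-1.1, 1.1], [-1.2, 2.0], [0.6, -1.2]]
((263.19512939453125, 249.743896484375), (32.35643768310547, 28.380905151367188), 6.34019136428833)
blk [-153.8   43.7]
blk [-81.9  42.8]
blk [-83.7 -39.4]
blk [-155.5  -37.8]
jar [-96. 115.]
weight [-101.9 -115.6]
pad [54.7 72.3]
pad [58.4 31.5]
pad [23.7 68.3]
pad [26.6 27.7]
ball [ 39.2 -49.8]
```

Both views give nearly the same press pose: (0.612, 0.015), yaw -4.7°. The block's near face is at press x of about -154, so it has about 53 mm to travel. Next I'll move behind the block with the fingers slightly open, keeping between the rails, then look.

```bash
cat >> h.py <<'E'
def press():
    p=json.load(open("press.json")); return p
def R():
    c,s=np.cos(press()[2]),np.sin(press()[2]); return np.array([[c,s,0],[s,-c,0],[0,0,-1.]])
def W(x,y,z): return p2w(press(),[x,y,z])[0]
def w2p(w):
    p=press();c,s=np.cos(p[2]),np.sin(p[2]); d=np.array(w)[:2]-p[:2]; return np.array([c*d[0]+s*d[1],-s*d[0]+c*d[1]])*1000
def shot(tag,top=(110,300,190,350),side=(140,290,160,360)):
    for n,b,k in(("top",top,3.15),("side",side,4)):
        im=arm.snapshot(n)[:,:,::-1]; cv2.imwrite(f"pics/{n}_{tag}.png",im)
        a=im[b[0]:b[1],b[2]:b[3]]; cv2.imwrite(f"pics/{n}_{tag}c.png",cv2.convertScaleAbs(cv2.resize(a,None,fx=k,fy=k,interpolation=cv2.INTER_CUBIC),alpha=1.6,beta=10))
E
python3 - <<'E'
from h import *
arm.move_to(W(-185,0,190),R()); arm.grip(.04); print(arm.current_t(),arm.current_width())
arm.move_l(W(-185,0,60),feed=.2)
print(arm.current_t(),w2p(arm.current_ee_pos()),arm.current_ee_pos(),arm.current_force())
shot("a")
E
```

```text
3.1917 0.039953841177226626
3.9917 [-1.84678373e+02  2.02599128e-02] [0.42831107 0.03013804 0.06051492] [-0.21742241  0.44442859 -0.50450637]
```

View pics/side_ac.png

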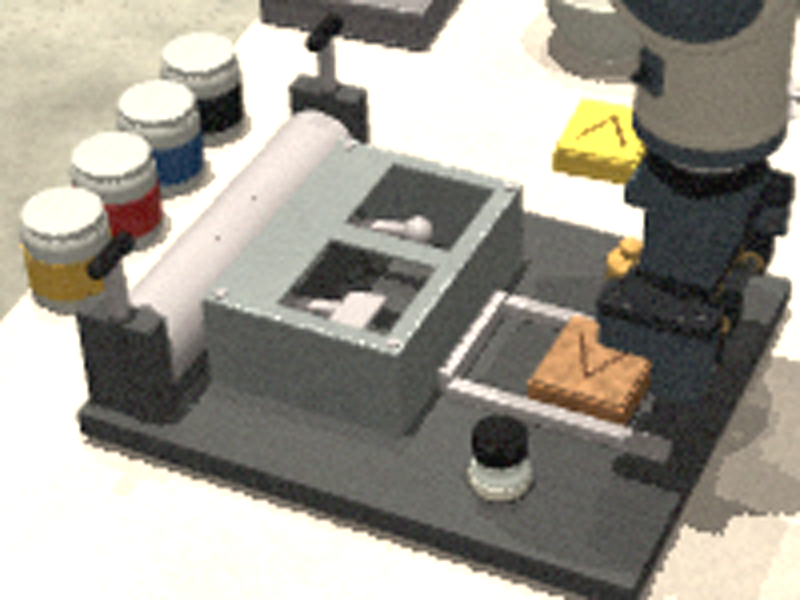

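The fingers are behind the block, centred between the rails. I'll lower them and push while watching the force.

```bash
python3 - <<'E'
from h import *
arm.move_l(W(-185,0,39),feed=.1)
f0=arm.current_force(); ax=R()[:,0]; print("z",arm.current_ee_pos()[2],f0.round(2))
x=-185; log=[]
arm.move_l(W(-174,0,39),feed=.06); x=-174
while x<-108:
    st=4 if x<-130 else 1.5
    x+=st; arm.move_l(W(x,0,39),feed=.05 if x<-128 else .025)
    f=arm.current_force()-f0; log.append((round(x,1),round(float(w2p(arm.current_ee_pos())[0]),1),round(float(f@ax),1)))
    if -f@ax>11: break
print(log,f.round(1),arm.current_t()); shot("b")
E
```

```text
z 0.03935227624180698 [ 0.23 -0.9   0.41]
[(-170, -169.8, -0.6), (-166, -165.7, -0.5), (-162, -161.6, -0.5), (-158, -157.6, -0.1), (-154, -153.6, -0.1), (-150, -149.6, -0.8), (-146, -145.6, -0.1), (-142, -141.6, -0.3), (-138, -137.6, -0.5), (-134, -133.6, -1.0), (-130, -129.6, 0.2), (-128.5, -128.3, -0.1), (-127.0, -126.9, -0.8), (-125.5, -125.3, -1.2), (-124.0, -123.8, 0.3), (-122.5, -122.3, -0.9), (-121.0, -120.8, -0.5), (-119.5, -119.3, -0.3), (-118.0, -117.8, -0.5), (-116.5, -116.6, -2.6), (-115.0, -116.5, -7.8), (-113.5, -116.5, -15.3)] [-15.1   2.4   9.7] 10.2833
```

View pics/side_bc.png

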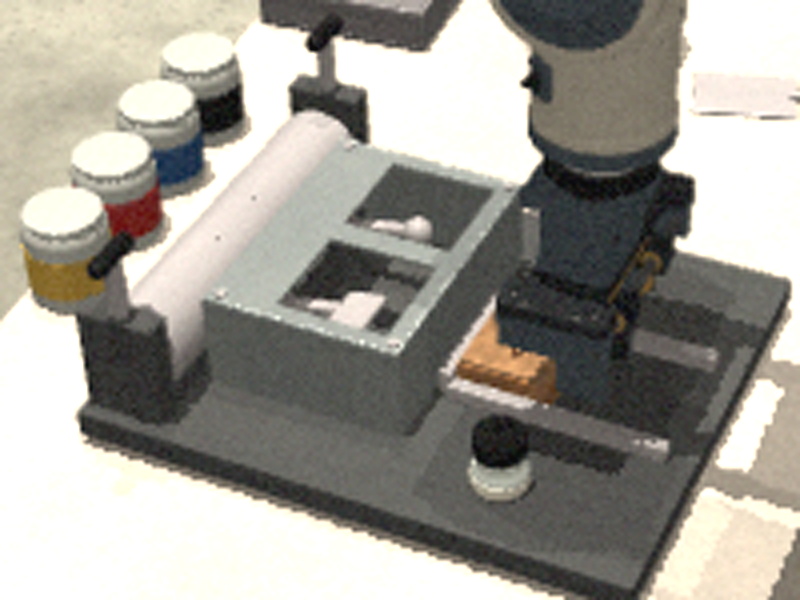

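View pics/top_bc.png

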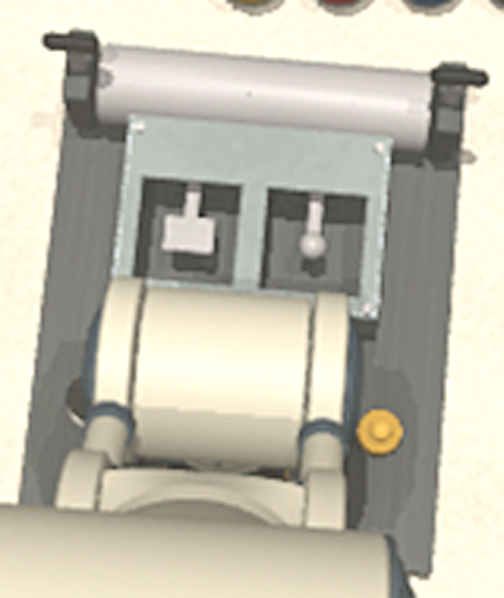

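The block has stopped hard against the bar: the force rose to 15 N at tool x = -116.5, where flush contact was expected. I'll back straight off, lift, close the fingers and check.

```bash
python3 - <<'E'
from h import *
arm.move_l(W(-150,0,39),feed=.08)
arm.move_l(W(-150,0,190),feed=.25)
arm.grip(0.0)
arm.move_l(W(39,50,165),feed=.2)
print(w2p(arm.current_ee_pos()),arm.current_ee_pos()[2],arm.current_force(),arm.current_width(),arm.current_t()); shot("c")
E
```

```text
[38.26254995 49.87954229] 0.16500908017274168 [ 0.23267666  0.28829863 -0.05711163] 0.0006473932678025524 13.6
```

View pics/side_cc.png

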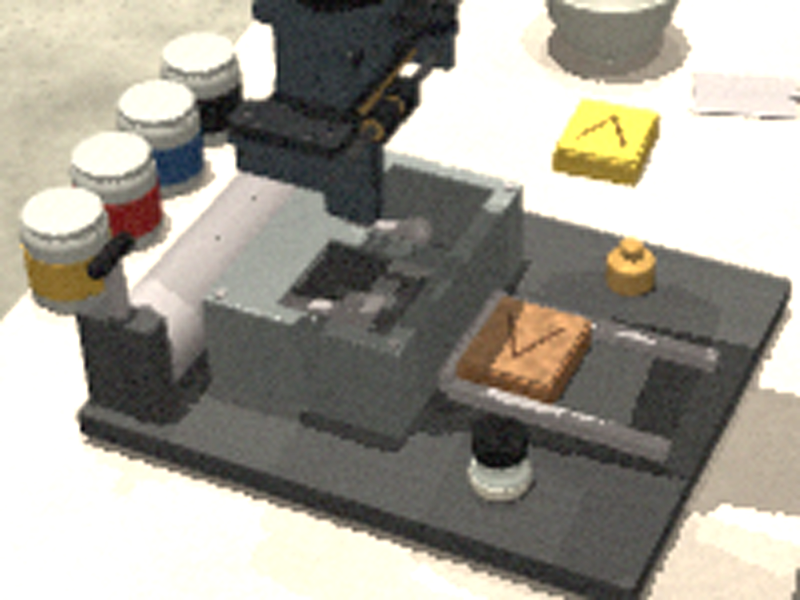

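View pics/top_cc.png

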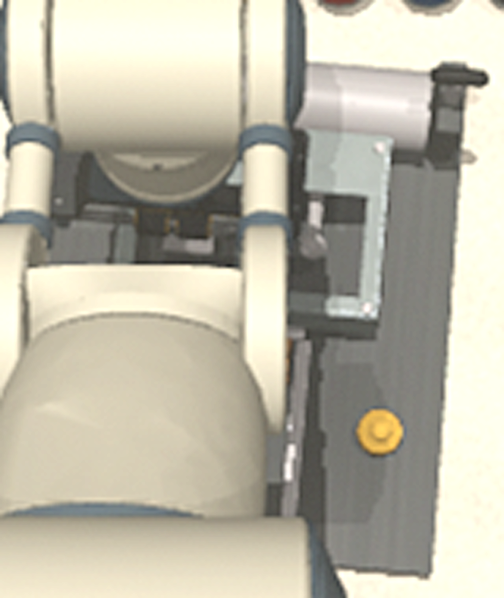

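Let me take a closer look at the gripper geometry before it goes into the window.

```bash
python3 - <<'E'
from h import *
a=cv2.imread("pics/side_c.png")[110:250,190:300]; cv2.imwrite("pics/side_cz.png",cv2.convertScaleAbs(cv2.resize(a,None,fx=4.2,fy=4.2,interpolation=cv2.INTER_CUBIC),alpha=3,beta=10))
e=arm.current_ee_pos(); R0=R()
for nm,o in dict(tip=(0,0,0),tipx=(.016,0,0),tip_x=(-.016,0,0),b=(0,0,-.0788),b1=(.038,-.089,-.0788),b2=(-.038,-.089,-.0788),b3=(-.038,.089,-.0788)).items():
    print(nm,((proj("side",e+R0@np.array(o))[0]-[190,110])*4.2).round())
E
```

```text
tip [244. 351.]
tipx [222. 345.]
tip_x [267. 357.]
b [238. 247.]
b1 [111. 311.]
b2 [227. 342.]
b3 [356. 189.]
```

View pics/side_cz.png

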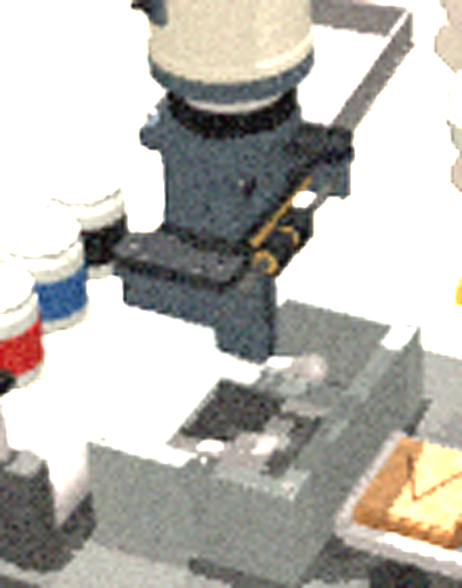

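The body's bottom edge matches the prediction, about 79 mm above the tip, so it stays about 25 mm clear of the guard at full depth. The finger is centred over the paddle. Now I'll press.

```bash
python3 - <<'E'
from h import *
arm.move_l(W(39.5,50,130),feed=.15); arm.sleep(.1)
f0=arm.current_force()
arm.move_l(W(39.5,50,98),feed=.1)
z=98; log=[]
while z>48:
    z-=3 if z>68 else 1.5
    arm.move_l(W(39.5,50,z),feed=.05 if z>68 else .025)
    f=arm.current_force()-f0; log.append((z,round(arm.current_ee_pos()[2]*1000,1),round(float(f[2]),1)))
    if abs(f[2])>25 or np.hypot(*f[:2])>15: break
print(log,f.round(1),arm.current_torque(),arm.current_t()); shot("d")
E
```

```text
[(95, np.float64(95.3), 0.1), (92, np.float64(91.9), 0.0), (89, np.float64(88.7), -0.7), (86, np.float64(85.9), 0.2), (83, np.float64(82.8), 0.2), (80, np.float64(79.8), -0.3), (77, np.float64(76.8), -0.7), (74, np.float64(73.7), -0.7), (71, np.float64(70.8), -0.4), (68, np.float64(67.8), -0.8), (66.5, np.float64(66.5), 1.4), (65.0, np.float64(65.0), 1.9), (63.5, np.float64(63.5), 2.1), (62.0, np.float64(62.0), 2.7), (60.5, np.float64(61.2), 14.0), (59.0, np.float64(60.8), 28.2)] [-6.5  0.3 28.2] [-0.08046486  0.83398347 -0.00271704] 18.6667
```

View pics/side_dc.png

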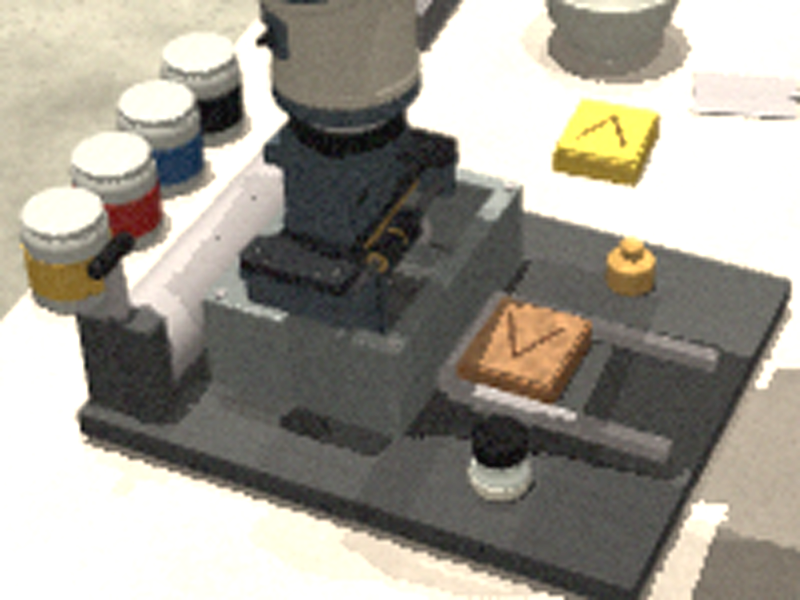

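It came up hard at 61 mm, where full-down contact on the sloping paddle's high edge was expected. I'll retract straight up and move aside to check.

```bash
python3 - <<'E'
from h import *
arm.move_l(W(39.5,50,170),feed=.15)
arm.move_l(W(39.5,50,215),feed=.2)
arm.move_joints([-69.414, 28.281, 77.091, 0, 74.628, -5.472])
print(arm.current_t(),arm.current_force()); shot("e")
im=cv2.imread("pics/top_e.png"); hsv=cv2.cvtColor(im,cv2.COLOR_BGR2HSV)
m=cv2.inRange(hsv,(4,90,60),(18,255,255)); m[:205]=0;m[275:]=0;m[:,:240]=0;m[:,290:]=0
m=cv2.morphologyEx(m,cv2.MORPH_CLOSE,np.ones((5,5)))
r=cv2.minAreaRect(max(cv2.findContours(m,0,1)[0],key=cv2.contourArea)); print(r)
for q in cv2.boxPoints(r): print("blk",w2p(ray("top",q,.054)).round(1))
E
```

```text
22.6167 [-1.07554774  0.6426985   0.65185122]
((264.9249572753906, 229.36306762695312), (32.22621536254883, 27.245010375976562), 4.969740867614746)
blk [-101.6   43.4]
blk [-31.6  44.2]
blk [-31.5 -38.3]
blk [-101.5  -38.3]
```

View pics/side_ec.png

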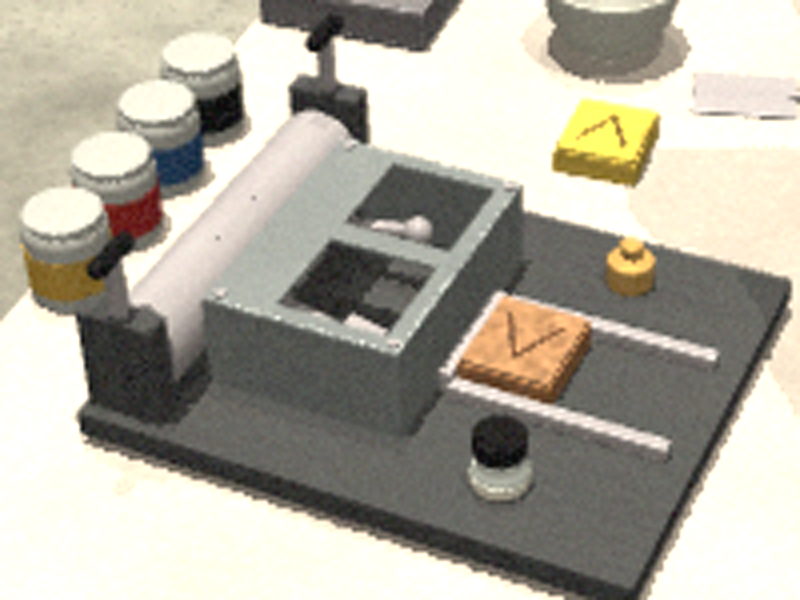

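View pics/top_ec.png

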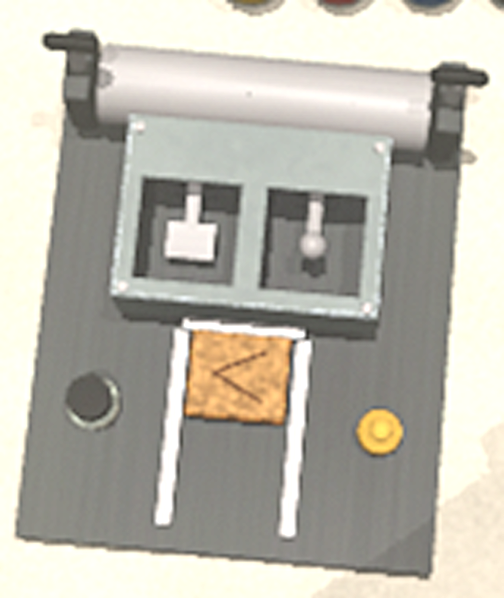

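```bash
python3 - <<'E'
from h import *
P=[W(x,y,z) for x,y,z in [(25,30,61),(25,70,61),(55,30,61),(55,70,61)]]
for zc,s in((58,-1),(64,-.6),(88,1)):
    print(zc,[((proj("top",W(40-dx,50+dy,zc+s*dx*.25))[0]-[190,110]+.35)*3.15).round(0).tolist() for dx in(15,-15) for dy in(20,-20)])
a=cv2.imread("pics/top_e.png")[155:215,225:320]; cv2.imwrite("pics/win.png",cv2.convertScaleAbs(cv2.resize(a,None,fx=8,fy=8,interpolation=cv2.INTER_CUBIC),alpha=1.8))
a=cv2.imread("pics/top_e.png");h=a[155:215,225:270];g=cv2.inRange(h,(105,105,105),(255,255,255))
print("t",arm.current_t())
E
```

```text
58 [[166.0, 259.0], [214.0, 264.0], [169.0, 222.0], [217.0, 226.0]]
64 [[165.0, 257.0], [214.0, 262.0], [169.0, 220.0], [217.0, 225.0]]
88 [[163.0, 249.0], [213.0, 254.0], [167.0, 215.0], [217.0, 219.0]]
t 22.7167
```

View pics/win.png

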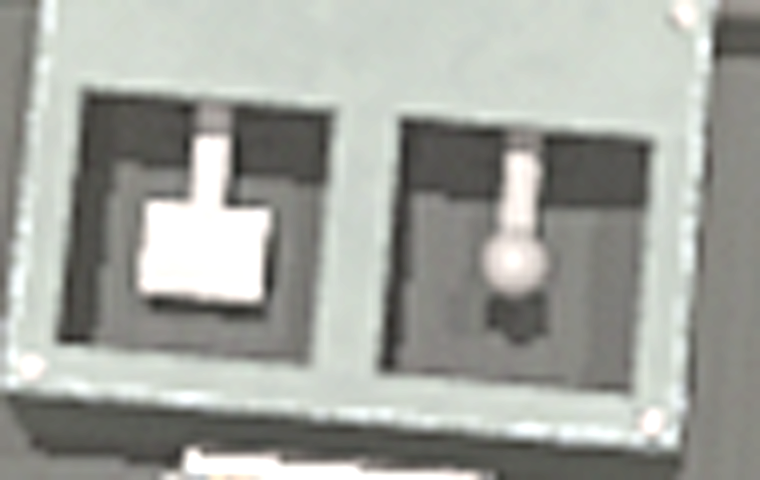

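```bash
python3 - <<'E'
from h import *
print(np.abs(arm.current_dq()).max()); arm.sign_off()
E
```

```text
0.10259376233812904
the job is handed in; nothing more can be done
```

I pushed the wooden block against the stop bar, then pressed the paddle lever (under the left window) down until it stopped. I handed the job in at about 23 s with the arm back at its start pose, clear of everything.

- **Block:** The push force rose sharply to 15 N at tool x = -116.5 mm, where flush contact was expected. The last top picture shows no visible gap and the block nearly square, about 0.3° off. It puts the far face at x = -31.5 mm against the stop at -30 mm. That 1.5 mm is about the error in my press position.
- **Paddle:** It met a hard stop at tip height 61 mm with 28 N. The sideways force matched a paddle sloping 0.25 rad, so it was fully down. After I retracted, it stayed down.
- **Weaker check:** Measured from the top picture alone, the paddle could be anywhere from fully down to a few millimetres short. I relied on the force reading and tip height instead.
- **Rest of the scene:** The ball lever, guard, ink jar and weight look unmoved in the before and after pictures. I only compared the area around the press closely and did not re-measure the tools and bowl on the table, but the arm stayed well above them.

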